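# Switch on the shelf light over the shoe tree

### The job

Switch on the light above the half of the shelf where the white shoe tree stands: push that half's orange switch paddle, hidden under the oak lamp board's front lip on the robot's side, up from below until it is fully home. Do not press the other half's switch: its light stays off, and the things on the shelf must not be knocked about.

Things in the scene. Friction and masses are not known exactly. Their poses are not given: they have to be found in the camera images.
- lamp: Fixed oak lamp board, 560 (y) x 100 (x) x 16 mm thick, underside 210 mm above the shelf, on three posts. Origin on the shelf below the board's centre; x points away from the robot's side, y to the left, turned up to 15 degrees. Front lip edge at its x = -50 mm. Orange paddles hang under the lip at its x = -26, y = +130 (left) and -130 mm (right), front faces 14 mm behind the lip's edge.
- collar_left (a point): Black collar, 30 x 34 mm, on top of the lamp board straight above the left paddle's centre, 226 mm above the shelf; in it a small green flag moves with the paddle: sunk out of sight when off, standing about 9 mm proud when on. This point is the collar's centre.
- collar_right (a point): Black collar, 30 x 34 mm, on top of the lamp board straight above the right paddle's centre, 226 mm above the shelf; in it a small green flag moves with the paddle: sunk out of sight when off, standing about 9 mm proud when on. This point is the collar's centre.
- post (a point): Centre steel post under the lamp board, 18 mm diameter, at the lamp's x = +30, y = 0 mm (two more at y = -260 and +260 mm), with a foot of 44 mm diameter; this point is at its foot. It divides the left half (lamp y above 0) from the right half.
- press_left (a point): Orange paddle, 60 mm wide (lamp y), 20 mm deep (lamp x), 10 mm thick, under the left (+y) end of the lamp's front lip; this point is the centre of its flat underside and moves with it; axes as the lamp's.
- press_right (a point): Orange paddle, 60 mm wide (lamp y), 20 mm deep (lamp x), 10 mm thick, under the right (-y) end of the lamp's front lip; this point is the centre of its flat underside and moves with it; axes as the lamp's.
- switch_left (a joint): Left (+y) paddle: 0 to 0.012 m upward travel; 0 = hanging down, off (starts within 2 mm of this; 38 mm from the lip's underside to the paddle's underside); 0.012 = pushed fully up, light on (26 mm). It moves straight up against about 3 N of friction with no spring, and stays where it is left; a firm stop ends its travel.
- switch_right (a joint): Right (-y) paddle: 0 to 0.012 m upward travel; 0 = hanging down, off (starts within 2 mm of this; 38 mm from the lip's underside to the paddle's underside); 0.012 = pushed fully up, light on (26 mm). It moves straight up against about 3 N of friction with no spring, and stays where it is left; a firm stop ends its travel.
- tree_center (a point): White plastic shoe tree, loose, 250 mm long (its x: toe block to +x, round heel with a ball to -x), 56 mm wide, up to 63 mm high, lying in the left or the right half under and behind the lamp board. Point 30 mm above the shelf at its middle. It shows which light is wanted; leave it where it is.
- pot_center (a point): Brown ceramic pot with closed lid and ball knob, loose, 120 mm diameter, 117 mm high, in the other half. Point on its axis 55 mm above the shelf. Leave it.
- tin_black_center (a point): Flat round tin with black lid, 84 mm diameter, 25 mm high, loose, in front of the lamp; its centre. Leave it.
- tin_tan_center (a point): Flat round tin with tan lid, 84 mm diameter, 25 mm high, loose, in front of the lamp; its centre. Leave it.
- brush_center (a point): Dark wooden shoe brush, 160 by 50 by 40 mm, loose, left of the lamp; its centre. Leave it.
- bowl: Blue ceramic key bowl, 120 mm diameter, 45 mm high, loose, right of the lamp; origin at the centre of its underside. Leave it.

How it is judged:
By the outcome, as a careful person would: the job done as asked, in the order asked, and still so for the second after the job is handed in, with the robot touching nothing.
It also fails if it takes over 32 s, if anything falls off the work surface, if the arm or the gripper's body presses on something with over 40 N, if the wrist force passes 120 N, or if a joint passes its speed limit or range.

### The arm

A 6-joint arm with a two-finger parallel gripper is mounted at the origin on the work surface. World frame = base frame: x ahead of the robot, y to its left, z up, the work surface at z = 0. Lengths are in m, angles in rad, forces in N, time in s.
With the tool pointing down it reaches from about 0.275 to 0.85 m from the base axis. Payload 19 kg.
Tool frame: the origin (TCP) lies at the very end of the fingers, on their centre line; the grasp point (between the pads) lies robot.tcp_to_grasp behind it (robot.tcp_to_grasp is the distance from the TCP to the grasp point, in m); z points along the fingers, y is the line along which they close (so a half turn about z gives the same grasp; the last joint's range is limited). The gripper opens to 85 mm and grips with 20 to 120 N. Pads are 22 mm wide; open, the fingers measure 114 mm over their backs; the gripper's body (76 mm by 85 mm) begins 54 mm behind the grasp point. The pads swing forward as they close: fully open they stand 13 mm farther back than shut.
Start: joints at [1.204, 0.15, 1.437, -0, 1.554, -0.134], TCP at [0.133, 0.559, 0.231] pointing down, gripper open.
Joint ranges: [-2.8, 2.8], [-0.68, 2.1], [0.12, 2.68], [-1.39, 4.53], [0.16, 2.79], [-2.81, 2.81]. Speed limits (rad/s): [1.89, 1.89, 2.22, 3.01, 3.01, 3.01].

### API

Orientations are given as a unit quaternion [w, x, y, z].
In Python, from workcell import robot gives the robot as it stands.
- The arm moves only by the shell command python3 -m handwheel 'ROWS' [FORCE]. ROWS is JSON, a list of rows, each a list of 7 numbers: the shift along the tool's x, y, z in cm, then the turn, a rotation vector about the tool's x, y, z in rad, then the closure, from -1 (fully open) to 1 (shut). In form: [[dx, dy, dz, ax, ay, az, hand], ...]. A call has exactly 5 rows; each row shifts and turns the commanded pose from where the row before left it, along the tool's axes as they then stand; what a row does not reach is not made up. A row lasts 1/12 s, in which the tool goes at most 41.7 mm and 7.16 degrees, less where a joint would pass 70% of its speed; a pose out of reach is approached as far as the arm can. A call with a gripper value outside its range is refused whole. The fingers move at their own pace and stop on an object; FORCE is the grip in N (left out, the last holds). Time passes only in rows, so rows that do not move let the fingers close, or fill a call up. It gives the time, the measured TCP pose, the force and the opening at its end, in the units of the state.
- robot.get_state(): the state, without advancing time (a new reading comes with each control period).
- robot.grab_frame(name): name is "side" or "top"; returns the picture (480x640x3 uint8, red, green, blue); there is no depth.
- robot.camera_model(name): a dict with "K" (3x3 intrinsics, pixels), "rvec" (rotation vector, rad) and "tvec" (3), from world to camera coordinates, as OpenCV has them. Camera axes: x right, y down, z forward; pixel columns grow to the right and rows downward; lengths in m; the calibration is good to about 2 mm. A picture is of the moment at which its call begins. camera_model takes no time and is no camera call.
- robot.hand_in(): hands the job in, once; it reports no verdict.
The state is a dict: "clock": time; "q": joint angles; "joint_velocities": joint speeds; "effort": joint torques, N m; "position": TCP position; "orientation": TCP orientation; "contact_force": force on the tool from outside, world axes, zero at the start; "moment": the same for the moment, N m; "opening": finger opening in m.
Only numpy, scipy, OpenCV 4.12 (cv2) and the standard library are available. Lean on these libraries where they do the work, as an engineer would, in place of code of your own. Each camera call takes 0.05 s, during which the arm holds its last target. There are 200 camera calls.

## Working session

There is one attempt and no reset: what is moved stays moved. The work goes in short steps, Python scripts to look and compute and a shell command to move; the robot and the scene stay as the last step left them, time stands still between calls to the robot, and variables do not carry over. Pictures are saved under pics/ and viewed, on a budget of 10 in all, crops included, one or two more only if the job needs it, and the job is handed in when it is done.

```bash
mkdir -p pics; ls; python3 - <<'E'
from workcell import robot
import cv2,numpy as np
s=robot.get_state();print(s, robot.tcp_to_grasp)
for n in("side","top"):
    cv2.imwrite(f"pics/{n}0.png",robot.grab_frame(n)[:,:,::-1])
    m=robot.camera_model(n);print(n,m)
E
```

```text
pics
{'clock': 0.0, 'q': array([ 1.20404330e+00,  1.50959166e-01,  1.43802392e+00, -1.21950219e-05,
        1.55378047e+00, -1.34014185e-01]), 'joint_velocities': array([ 0.00038901,  0.00048372,  0.00076758, -0.00047128,  0.00105279,
       -0.00238467]), 'effort': array([-7.83129781e-04, -7.13061905e+01, -5.70847428e+01, -3.04042214e-04,
        9.28668160e-03,  3.20927677e-05]), 'position': array([0.1325637 , 0.55926239, 0.23069428]), 'orientation': array([-1.39153965e-04,  1.16106830e-01,  9.93236559e-01, -5.68705484e-04]), 'contact_force': array([-0.67428779,  0.08494165, -0.20479089]), 'moment': array([-0.00976347,  0.01445126, -0.04169633]), 'opening': 0.08525751418139765} 0.0187
side {'K': array([[478.6210217 ,   0.        , 316.79952574],
       [  0.        , 478.6210217 , 245.56249105],
       [  0.        ,   0.        ,   1.        ]]), 'rvec': array([ 2.48979228,  0.15344439, -0.0457086 ]), 'tvec': array([-0.54560428,  0.05069556,  1.40773499])}
top {'K': array([[449.67421904,   0.        , 321.43974782],
       [  0.        , 449.67421904, 234.34764446],
       [  0.        ,   0.        ,   1.        ]]), 'rvec': array([ 2.18320746, -2.13133619,  0.1597114 ]), 'tvec': array([-0.03995657,  0.55944434,  1.49116447])}
```

View pics/side0.png

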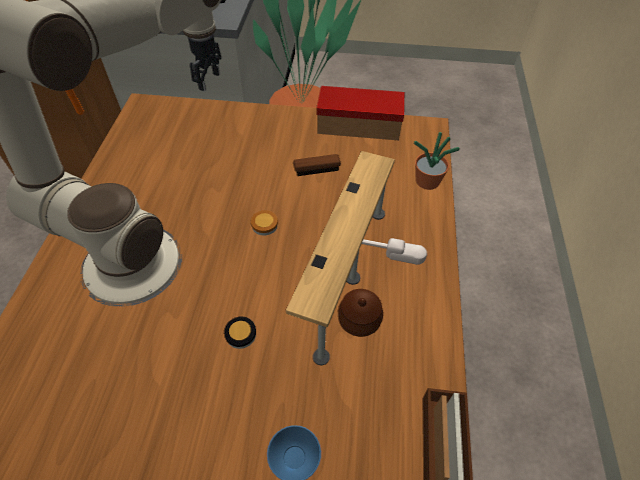

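View pics/top0.png

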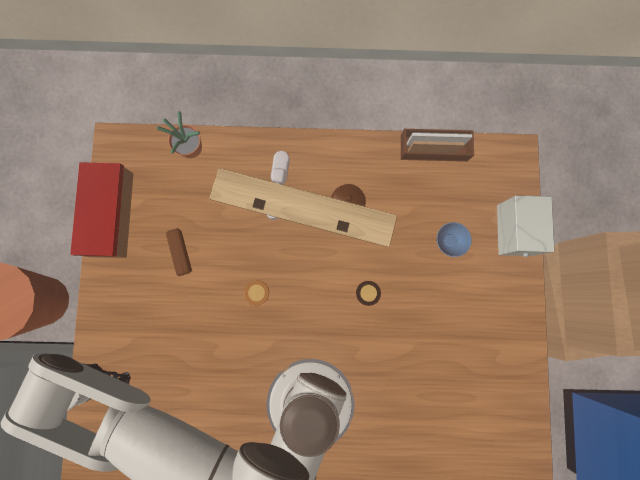

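The tree is in the left half: top view (280,165), side view (405,250), beyond the centre post. The pot is on the right. The collars are at top (259,204) and (343,226), and at side (353,187) and (319,262). I'll triangulate from these.

```bash
cat > h.py <<'E'
import cv2,numpy as np
from workcell import robot
def P(n):
    m=robot.camera_model(n);R=cv2.Rodrigues(m['rvec'])[0];return m['K'],R,np.array(m['tvec'])
def tri(us,ut):
    A=[]
    Ps=[]
    for n in("side","top"):
        K,R,t=P(n);Ps.append(K@np.c_[R,t])
    X=cv2.triangulatePoints(Ps[0],Ps[1],np.float64(us).reshape(2,1),np.float64(ut).reshape(2,1)).ravel();return X[:3]/X[3]
def plane(n,uv,z):
    K,R,t=P(n);d=R.T@np.linalg.inv(K)@[*uv,1];c=-R.T@t;return c+d*(z-c[2])/d[2]
def proj(n,X):
    K,R,t=P(n);p=K@(R@np.array(X)+t);return p[:2]/p[2]
def dark(img,uv,r=14,th=75):
    u,v=map(int,uv);c=img[v-r:v+r,u-r:u+r].max(2)<th
    y,x=np.nonzero(c);return np.array([u-r+x.mean(),v-r+y.mean()]),c.sum()
E
python3 - <<'E'
from h import *
S=cv2.imread("pics/side0.png");T=cv2.imread("pics/top0.png")
L=[]
for nm,a,b in(("L",(353,187),(259,204)),("R",(319,262),(343,226))):
    p,n1=dark(S,a,11);q,n2=dark(T,b,11);X=tri(p,q);L.append(X);print(nm,p,n1,q,n2,X,plane("top",q,.226),plane("side",p,.226))
l,r=[plane("top",dark(T,b,11)[0],.226) for b in((259,204),(343,226))]
d=l-r;print("sep",np.linalg.norm(d),"yaw",np.degrees(np.arctan2(-d[0],d[1])))
for nm,uv,z in(("tan",(257,293),.025),("black",(369,293),.025),("brush",(178,252),.04),("bowl",(454,240),.03),("pot",(348,200),.1),("tree toe",(281,160),.05),("ball",(271,215),.03)):print(nm,plane("top",uv,z).round(3))
print("post",plane("side",(353,278),0))
E
python3 -m handwheel '[[0,0,0,0.12,0,0,1],[0,0,0,0.12,0,0,1],[0,0,0,0.12,0,0,1],[0,0,0,0.12,0,0,1],[0,0,0,0.12,0,0,1]]'
python3 -c "
from h import *;print(robot.get_state()['q'].round(3))"
```

```text
L [352.84615385 187.36263736] 91 [nan nan] 0 [nan nan nan] [nan nan nan] [0.62565959 0.16763176 0.226     ]
R [318.90151515 261.45454545] 132 [nan nan] 0 [nan nan nan] [nan nan nan] [ 0.56416616 -0.08514057  0.226     ]
sep nan yaw nan
tan [0.358 0.185 0.025]
black [ 0.366 -0.192  0.025]
brush [0.488 0.454 0.04 ]
bowl [ 0.553 -0.481  0.03 ]
pot [ 0.668 -0.111  0.1  ]
tree toe [0.814 0.119 0.05 ]
ball [0.624 0.148 0.03 ]
post [0.65134679 0.02772978 0.        ]
clock: 0.52
position: [0.1327, 0.5597, 0.2316]
orientation: [-0.035, 0.111, 0.948, -0.296]
contact_force: [0.3, 0.0, 0.8]
opening: 0.0256
[ 1.237  0.563  1.002 -0.07   2.178 -0.123]h.py:17: RuntimeWarning: Mean of empty slice.
  y,x=np.nonzero(c);return np.array([u-r+x.mean(),v-r+y.mean()]),c.sum()
  ret = ret.dtype.type(ret / rcount)
```

```bash

python3 -m handwheel '[[0,0,0,-0.12,0,0,1],[0,0,0,-0.12,0,0,1],[0,0,0,-0.12,0,0,1],[0,0,0,-0.12,0,0,1],[0,0,0,-0.12,0,0,1]]'
python3 -m handwheel '[[0,0,0,0,-0.12,0,1],[0,0,0,0,-0.12,0,1],[0,0,0,0,-0.12,0,1],[0,0,0,0,-0.12,0,1],[0,0,0,0,-0.12,0,1]]'
python3 - <<'E'
from h import *
print(robot.get_state()['q'].round(3))
T=cv2.imread("pics/top0.png");S=cv2.imread("pics/side0.png")
C=[]
for a,b in(((353,187),(259,204)),((319,262),(343,226))):
    q,n=dark(T,b,9,100);p,_=dark(S,a,11);C.append(tri(p,q));print(q,n,C[-1],plane("top",q,.226))
d=C[0]-C[1];print(np.linalg.norm(d),np.degrees(np.arctan2(-d[0],d[1])))
E
```

```text
clock: 0.93
position: [0.1328, 0.5599, 0.2312]
orientation: [0.0, 0.116, 0.993, 0.003]
contact_force: [0.8, 0.3, 0.9]
opening: -0.0004
clock: 1.35
position: [0.1324, 0.5598, 0.2324]
orientation: [0.296, 0.111, 0.948, -0.033]
contact_force: [0.6, -0.4, -0.8]
opening: 0.0002
[ 1.52   0.233  1.454 -0.595  1.575  0.216]
[258.60869565 203.34782609] 92 [0.62475718 0.16648319 0.22674163] [0.62382383 0.16630025 0.226     ]
[342.50561798 225.65168539] 89 [ 0.56335454 -0.08634289  0.22718898] [ 0.5624848  -0.08672057  0.226     ]
0.260175920006714 -13.650851160666823
```

The left paddle's centre is at about (0.6245, 0.1665), lamp yaw is -13.65°. q4 would run into its lower limit this way, so I'll bring the tool in front of the lamp and swing it through the left (q4 positive).

```bash

python3 -m handwheel '[[0,0,0,0,0.12,0,1],[0,0,0,0,0.12,0,1],[0,0,0,0,0.12,0,1],[0,0,0,0,0.12,0,1],[0,0,0,0,0.12,0,1]]'
python3 -m handwheel '[[0,0,-3,0,0,0,1],[-2.2,-2.5,-2,0,0,0,1],[-2.4,-2.9,-1,0,0,0,1],[-2.4,-2.9,-1,0,0,0,1],[-2.4,-2.9,-1,0,0,0,1]]'
python3 -m handwheel '[[-2.4,-2.9,-1,0,0,0,1],[-2.4,-2.9,-1,0,0,0,1],[-2.4,-2.9,-1,0,0,0,1],[-2.4,-2.9,0,0,0,0,1],[-2.4,-2.9,0,0,0,0,1]]'
python3 -m handwheel '[[-2.4,-2.9,0,0,0,0,1],[-2.4,-2.9,0,0,0,0,1],[-2.4,-2.9,0,0,0,0,1],[-2.4,-2.9,0,0,0,0,1],[-2.4,-2.9,0,0,0,0,1]]'
python3 -c "
from h import *;print(robot.get_state()['q'].round(3))"
```

```text
clock: 1.77
position: [0.1322, 0.56, 0.2323]
orientation: [-0.003, 0.116, 0.993, 0.002]
contact_force: [0.0, 0.6, -1.4]
opening: 0.0001
clock: 2.18
position: [0.1985, 0.4272, 0.3114]
orientation: [-0.0, 0.116, 0.993, -0.0]
contact_force: [2.0, 0.0, 0.4]
opening: -0.0001
clock: 2.6
position: [0.2818, 0.2584, 0.3417]
orientation: [0.0, 0.116, 0.993, 0.0]
contact_force: [1.3, 0.2, -0.1]
opening: 0.0
clock: 3.02
position: [0.3651, 0.0894, 0.3413]
orientation: [0.0, 0.116, 0.993, -0.0]
contact_force: [1.7, 1.2, 0.2]
opening: 0.0
[ 0.034 -0.286  1.627 -0.     1.8   -1.304]
```

```bash

python3 -m handwheel '[[0,0,0,-0.12,0,0,1],[0,0,0,-0.12,0,0,1],[0,0,0,-0.12,0,0,1],[0,0,0,-0.12,0,0,1],[0,0,0,-0.12,0,0,1]]'
python3 -m handwheel '[[0,0,0,-0.12,0,0,1],[0,0,0,-0.12,0,0,1],[0,0,0,-0.12,0,0,1],[0,0,0,-0.12,0,0,1],[0,0,0,-0.12,0,0,1]]'
python3 -c "
from h import *;print(robot.get_state()['q'].round(3))"
```

```text
clock: 3.43
position: [0.3652, 0.091, 0.3422]
orientation: [0.037, 0.111, 0.948, 0.296]
contact_force: [0.6, 0.7, -0.9]
opening: -0.0002
clock: 3.85
position: [0.365, 0.0906, 0.3418]
orientation: [0.067, 0.096, 0.818, 0.563]
contact_force: [0.0, 0.5, 0.1]
opening: 0.0
[-0.818 -0.271  2.032  1.049  2.023 -1.996]
```

```bash

python3 -m handwheel '[[0,0,0,-0.12,0,0,1],[0,0,0,-0.12,0,0,1],[0,0,0,-0.12,0,0,1],[0,0,0,0,-0.12,0,1],[0,0,0,0,-0.12,0,1]]'
python3 -c "
from h import *;print(robot.get_state()['q'].round(3))"
python3 -m handwheel '[[0,0,0,0,-0.12,0,1],[0,0,0,0,-0.12,0,1],[0,0,0,0,-0.12,0,1],[0,0,0,0,-0.12,0,1],[0,0,0,0,-0.12,0,1]]'
python3 -c "
from h import *;print(robot.get_state()['q'].round(3))"
```

```text
clock: 4.27
position: [0.3663, 0.0895, 0.3395]
orientation: [0.164, 0.17, 0.687, 0.687]
contact_force: [-1.2, 0.4, 2.4]
opening: 0.0001
[-0.998 -0.291  2.304  1.326  2.037 -2.064]
clock: 4.68
position: [0.3973, 0.0591, 0.3237]
orientation: [0.336, 0.333, 0.621, 0.625]
contact_force: [1.3, -0.7, 0.3]
opening: 0.0003
[-1.201 -0.681  2.542  1.516  1.78  -1.867]
```

```bash

python3 -m handwheel '[[0,0,2.4,0,0,0,1],[0,0,2.4,0,0,0,1],[0,0,2.4,0,0,0,1],[0,0,2.4,0,0,0,1],[0,0,2.4,0,0,0,1]]'
cat >> h.py <<'E'
from scipy.spatial.transform import Rotation as Ro
def st():
    s=robot.get_state();w,x,y,z=s['orientation'];M=Ro.from_quat([x,y,z,w]).as_matrix()
    print(s['q'].round(3),s['position'].round(4),s['contact_force'].round(1));print(M.round(3));return np.array(s['position']),M
E
python3 -c "
from h import *;st()"
```

```text
clock: 5.1
position: [0.4809, 0.1169, 0.326]
orientation: [0.337, 0.328, 0.623, 0.625]
contact_force: [0.1, -1.1, 0.7]
opening: -0.0001
[-0.64  -0.488  2.458  1.714  1.263 -2.003] [0.4809 0.1169 0.326 ] [ 0.1 -1.1  0.7]
[[-0.558 -0.012  0.83 ]
 [ 0.83   0.004  0.558]
 [-0.01   1.     0.008]]
```

```bash

python3 -m handwheel '[[0,0,0,0,-0.12,0,1],[0,0,0,0,-0.12,0,1],[0,0,0,0,-0.12,0,1],[0,0,0,0,0,0.12,1],[0,0,0,0,0,0.12,1]]'
python3 -c "
from h import *;st()"
```

```text
clock: 5.52
position: [0.4832, 0.1197, 0.3286]
orientation: [0.346, 0.47, 0.519, 0.624]
contact_force: [0.4, 0.2, 0.3]
opening: 0.0001
[-0.358 -0.667  2.534  1.937  0.746 -1.808] [0.4832 0.1197 0.3286] [0.4 0.2 0.3]
[[-0.319  0.056  0.946]
 [ 0.92  -0.221  0.323]
 [ 0.227  0.974  0.018]]
```

```bash

python3 -m handwheel '[[0,0,3,0,0,0.12,1],[0,0,3,0,0,0.12,1],[0,0,1.2,0,0,0.12,1],[0,0,0,0,0,0.12,1],[0,0,0,0,0,0.12,1]]'
python3 -m handwheel '[[0,0,0,0,0,0.12,1],[0,0,0,0,0,0.12,1],[0,0,0,0,0,0.12,1],[0,0,0,0,0,0.12,1],[0,0,0,0,0,0.12,1]]'
python3 -c "
from h import *;p,M=st();print(M.T@(np.array([.554,.142,.150])-p)*100)"
```

```text
clock: 5.93
position: [0.5495, 0.1396, 0.3297]
orientation: [0.151, 0.601, 0.36, 0.697]
contact_force: [-0.1, 0.9, -0.5]
opening: -0.0003
clock: 6.35
position: [0.5489, 0.1389, 0.3304]
orientation: [-0.061, 0.68, 0.166, 0.711]
contact_force: [0.8, 0.0, -0.1]
opening: -0.0001
[-0.171 -0.407  2.414  2.256  0.662 -0.946] [0.5489 0.1389 0.3304] [ 0.8  0.  -0.1]
[[-0.067  0.313  0.947]
 [ 0.138 -0.937  0.32 ]
 [ 0.988  0.152  0.019]]
[-17.81654656  -2.88488668   0.23277074]
```

```bash

python3 -m handwheel '[[0,0,0,0,0,0.12,1],[0,0,0,0,0,0.04,1],[-3,0,0,0,0,0,1],[-3,0,0,0,0,0,1],[-3,0,0,0,0,0,1]]'
python3 -m handwheel '[[-3,0,0,0,0,0,1],[-3,0,0,0,0,0,1],[-2.5,0,0,0,0,0,1],[0,0,0,0,0,0,1],[0,0,0,0,0,0,1]]'
python3 - <<'E'
from h import *
p,M=st();print(M.T@(np.array([.6245,.1665,.150])-p)*100)
for n in("side","top"):
    f=robot.grab_frame(n)[:,:,::-1]
    c=proj(n,[.6,.16,.15]).astype(int);u,v=np.clip(c,[100,75],[540,405])
    cv2.imwrite(f"pics/{n}1.png",cv2.resize(f[v-75:v+75,u-100:u+100],None,fx=4,fy=4,interpolation=cv2.INTER_CUBIC));print(u-100,v-75)
E
```

```text
clock: 6.77
position: [0.5503, 0.1392, 0.2407]
orientation: [-0.115, 0.69, 0.113, 0.705]
contact_force: [1.2, -0.1, -0.4]
opening: -0.0002
clock: 7.18
position: [0.5523, 0.1403, 0.1561]
orientation: [-0.117, 0.693, 0.113, 0.703]
contact_force: [-0.3, -0.2, 0.6]
opening: -0.0
[-0.164  0.173  2.515  2.61   1.189 -1.343] [0.5523 0.1403 0.1561] [-0.3 -0.2  0.6]
[[-0.013  0.32   0.947]
 [-0.008 -0.947  0.32 ]
 [ 1.    -0.004  0.015]]
[-0.72270141 -0.16990245  7.67483917]
241 132
163 140
```

View pics/side1.png

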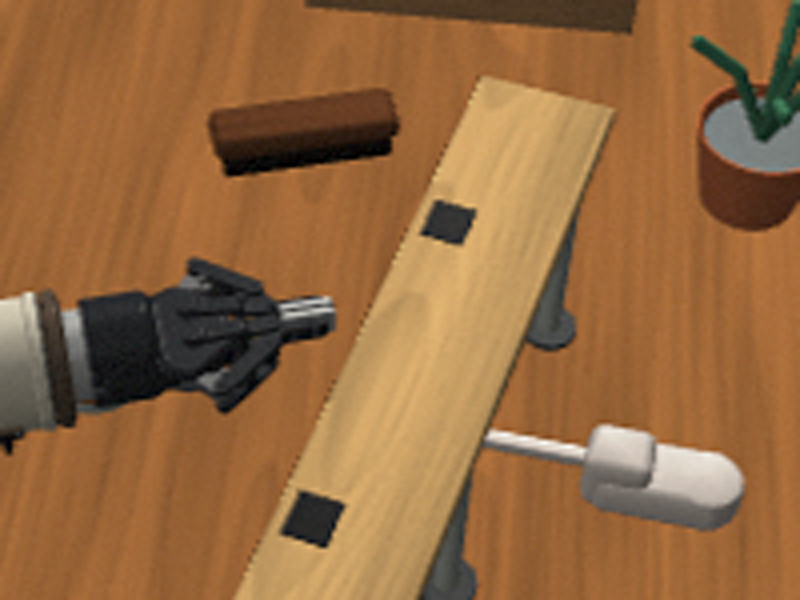

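View pics/top1.png

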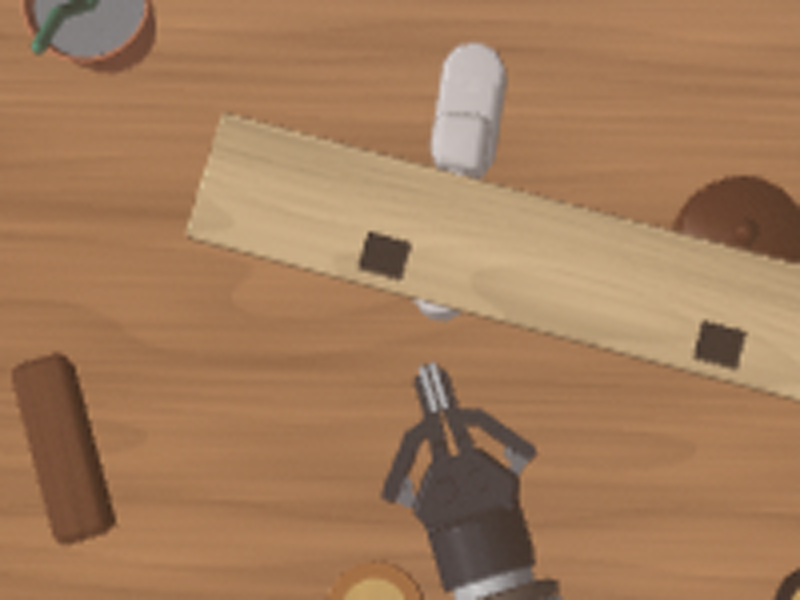

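The picture shows the closed fingers level in front of the lip: fingertip at side crop (333,310) and top crop (432,370), heading for the left collar at (449,222) and (385,255). Next I drop slightly, slide under, then lift.

```bash

python3 -m handwheel '[[-0.8,0,0,0,0,0,1],[0,0,2,0,0,0,1],[0,0,2,0,0,0,1],[0,0,2,0,0,0,1],[0,0,2,0,0,0,1]]'
python3 -m handwheel '[[0,0,0,0,0,0,1],[0.5,0,0,0,0,0,1],[0.2,0,0,0,0,0,1],[0.2,0,0,0,0,0,1],[0,0,0,0,0,0,1]]'
python3 -c "
from h import *;p,M=st();print(M.T@(np.array([.6245,.1665,.173])-p)*100)"
```

```text
clock: 7.7
position: [0.6294, 0.1664, 0.1566]
orientation: [-0.116, 0.689, 0.113, 0.707]
contact_force: [0.1, -0.8, -0.3]
opening: 0.0004
clock: 8.12
position: [0.6276, 0.1656, 0.1624]
orientation: [-0.116, 0.69, 0.113, 0.705]
contact_force: [0.8, -0.1, 1.1]
opening: -0.0002
[-0.045  0.267  2.341  2.723  1.098 -1.362] [0.6276 0.1656 0.1624] [ 0.8 -0.1  1.1]
[[-0.02   0.32   0.947]
 [-0.007 -0.947  0.32 ]
 [ 1.    -0.001  0.021]]
[ 1.0622008  -0.18826684 -0.2416637 ]
```

```bash
for i in 1 ; do
python3 -m handwheel '[[0.15,0,0,0,0,0,1],[0.15,0,0,0,0,0,1],[0.15,0,0,0,0,0,1],[0.15,0,0,0,0,0,1],[0,0,0,0,0,0,1]]'
python3 -m handwheel '[[0.15,0,0,0,0,0,1],[0.15,0,0,0,0,0,1],[0.15,0,0,0,0,0,1],[0,0,0,0,0,0,1],[0,0,0,0,0,0,1]]'
done
```

```text
clock: 8.53
position: [0.6278, 0.1657, 0.1666]
orientation: [-0.116, 0.691, 0.113, 0.704]
contact_force: [-1.7, -0.8, -3.5]
opening: 0.0002
clock: 8.95
position: [0.6279, 0.1657, 0.1715]
orientation: [-0.116, 0.691, 0.113, 0.705]
contact_force: [-1.5, -1.7, -2.0]
opening: -0.0004
```

```bash

python3 -m handwheel '[[0.1,0,0,0,0,0,1],[0.1,0,0,0,0,0,1],[0.1,0,0,0,0,0,1],[0,0,0,0,0,0,1],[0,0,0,0,0,0,1]]'
```

```text
clock: 9.37
position: [0.6277, 0.1657, 0.1734]
orientation: [-0.116, 0.692, 0.113, 0.704]
contact_force: [5.4, 1.0, -11.1]
opening: 0.0
```

```bash

python3 -m handwheel '[[0.1,0,0,0,0,0,1],[0,0,0,0,0,0,1],[0,0,0,0,0,0,1],[0,0,0,0,0,0,1],[0,0,0,0,0,0,1]]'
python3 - <<'E'
from h import *
for n in("side",):
    f=robot.grab_frame(n)[:,:,::-1]
    u,v=353,187
    cv2.imwrite(f"pics/{n}2.png",cv2.resize(f[v-45:v+105,u-100:u+100],None,fx=4,fy=4,interpolation=cv2.INTER_CUBIC))
E
```

```text
clock: 9.78
position: [0.6276, 0.1657, 0.1734]
orientation: [-0.116, 0.693, 0.113, 0.703]
contact_force: [10.1, 2.5, -16.9]
opening: 0.0005
```

View pics/side2.png

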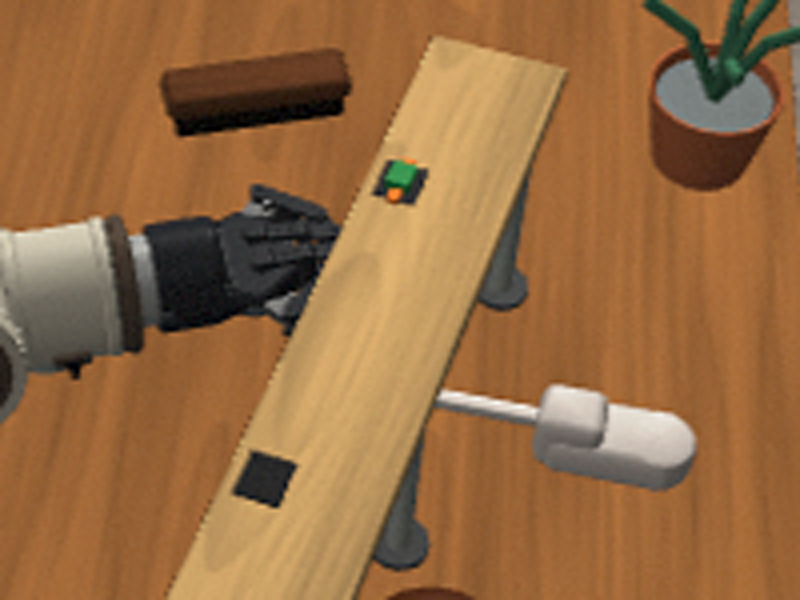

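The green flag stands proud in the left collar at crop (402,175). The right collar at (265,478) is still flat. Force rose to 17 N with no further travel, so the paddle is against its stop. Withdrawing.

```bash

python3 -m handwheel '[[-0.6,0,0,0,0,0,1],[-0.8,0,0,0,0,0,1],[-0.8,0,0,0,0,0,1],[0,0,0,0,0,0,1],[0,0,-2,0,0,0,1]]'
python3 -m handwheel '[[0,0,-2.5,0,0,0,1],[0,0,-2.5,0,0,0,1],[0,0,-2,0,0,0,1],[0,0,0,0,0,0,1],[0,0,0,0,0,0,1]]'
python3 - <<'E'
from h import *
o=[]
for n in("side","top"):
    f=robot.grab_frame(n)[:,:,::-1]
    u,v=(353,232) if n=="side" else (300,215)
    o.append(cv2.resize(f[v-100:v+100,u-130:u+130],None,fx=3,fy=3,interpolation=cv2.INTER_CUBIC)[:,:])
cv2.imwrite("pics/end.png",cv2.resize(np.hstack(o),(800,308)))
cv2.imwrite("pics/endside.png",o[0])
# change vs start
for n in("side","top"):
    a=cv2.imread(f"pics/{n}0.png");b=robot.grab_frame(n)[:,:,::-1]
    d=cv2.absdiff(a,b).max(2)
    for nm,X in(("tree",(.814,.119,.05)),("pot",(.668,-.111,.1)),("tan",(.358,.185,.025)),("black",(.366,-.192,.025)),("brush",(.488,.454,.04)),("bowl",(.553,-.481,.03)),("colR",(.5634,-.0863,.226)),("colL",(.6247,.1665,.226))):
        u,v=proj(n,X).astype(int);print(n,nm,(d[v-8:v+8,u-8:u+8]>40).sum())
print(robot.get_state()['contact_force'])
E
```

```text
clock: 10.25
position: [0.6111, 0.1598, 0.1539]
orientation: [-0.116, 0.69, 0.113, 0.705]
contact_force: [-0.2, 0.0, -0.4]
opening: -0.0003
clock: 10.67
position: [0.5429, 0.1365, 0.1522]
orientation: [-0.116, 0.691, 0.113, 0.705]
contact_force: [0.9, -1.3, -1.0]
opening: 0.0001
side tree 0
side pot 0
side tan 256
side black 0
side brush 0
side bowl 0
side colR 0
side colL 56
top tree 0
top pot 0
top tan 0
top black 0
top brush 0
top bowl 0
top colR 0
top colL 54
[-0.28693862 -0.17120005  0.11081811]
```

View pics/endside.png

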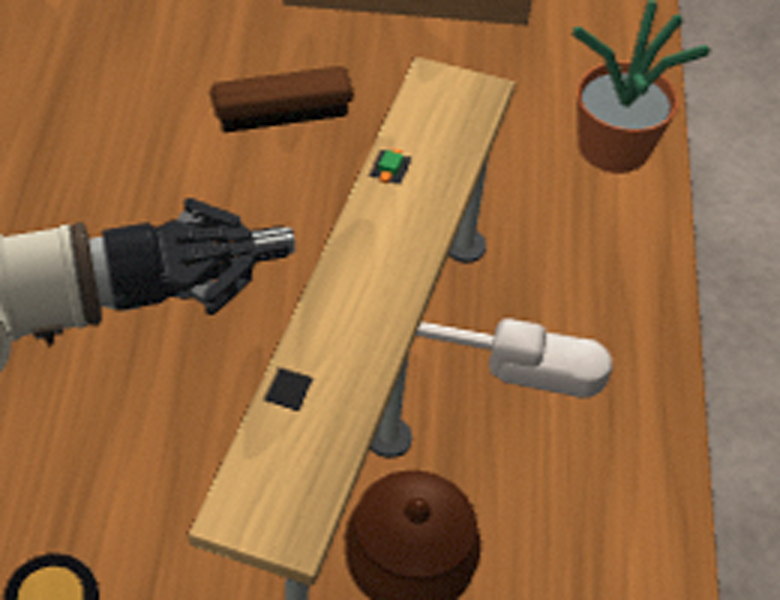

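The end picture shows the left flag up at (392,160), the right collar flat at (288,388), the tree and pot in place, and the fingers clear of everything.

```bash
python3 -c "
from workcell import robot;print(robot.hand_in())"
```

```text
the job is handed in; nothing more can be done
None
```

The left light's switch is pushed fully up, and I handed the job in at about 11 s. The shoe tree stands in the left half, so I pushed the left paddle up from below with the closed, level fingers, then lowered and backed them out.

**Switch home:** the paddle rose about 11 mm and stopped at TCP z = 0.1734. Commanding one more millimetre only raised the upward push from 11 to 17 N, which is the firm stop.

**After withdrawal:**
- The green flag stood proud in the left collar and the right collar was unchanged.
- The wrist force was near zero.
- Comparing pictures with the start, the tree, pot, black tin, brush and bowl had not moved in either view.

**One check disagreed:** the side view showed a change at the tan tin. I put that down to the arm blocking that view, since the top view showed no change there.

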